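# Index the sample changer by one tube

### The arm

A 6-joint arm with a two-finger parallel gripper is mounted at the origin on a cart in front of the work surface, level with it; the furniture and walls round the work are solid. World frame = base frame: x ahead of the robot, y to its left, z up, the work surface at z = 0. Lengths are in m, angles in rad, forces in N, time in s.
With the tool pointing down it reaches from about 0.25 to 0.725 m from the base axis. Payload 4 kg.
Tool frame: the origin (TCP) lies at the very end of the fingers, on their centre line; the grasp point (between the pads) lies 19 mm behind it (bot.pinch_z is the distance from the TCP to the grasp point, in m); z points along the fingers, x is the direction in which the jaws open and shut, and the axes are right-handed (so a half turn about z gives the same grasp; the last joint's range is limited). The gripper opens to 85 mm and grips with 20 to 120 N. Pads are 22 mm wide; open, the fingers measure 114 mm over their backs; the gripper's body (76 mm by 85 mm) begins 54 mm behind the grasp point. The pads swing forward as they close: fully open they stand 13 mm farther back than shut.
Start: joints at [0, 0.241, 0.005, 1.335, 0, 1.571], TCP at [0.5, -0, 0.203] pointing down, gripper open.
Joint ranges: [-2.72, 2.72], [-1.05, 1.87], [-1.09, 1.28], [-1.99, 2.15], [-1.42, 1.44], [-3.14, 3.14]. Speed limits (rad/s): [2.79, 2.79, 3.14, 3.14, 3.14, 3.14].

### API

Orientations are given as a unit quaternion [x, y, z, w].
In Python, from workcell import bot gives the robot as it stands. The module is installed in compiled form; this text tells all that it offers.
- The arm moves only by the shell command python3 -m inch 'ROWS'. ROWS is JSON, a list of rows, each a list of 7 numbers: the shift along the tool's x, y, z scaled (see below), then the turn, a rotation vector about the tool's x, y, z scaled (see below), then the gripper command: -1 is fully open, 1 is shut, values between are in proportion. In form: [[x, y, z, wx, wy, wz, gripper], ...]. A call has exactly 8 rows; each row shifts and turns the commanded pose from where the row before left it, along the tool's axes as they then stand; what a row does not reach is not made up. The controller multiplies each number of a shift by 2.5 cm and each number of a turn by 180 degrees. A row lasts 1/10 s, in which the tool goes at most 50 mm and 8.59 degrees, less where a joint would pass 70% of its speed; a pose out of reach is approached as far as the arm can. A call with a number of a shift or a turn outside -1 to 1 is refused whole. A call with a gripper value outside its range is refused whole. The fingers move at their own pace and stop on an object; the grip force is fixed at half the most. Time passes only in rows, so rows that do not move let the fingers close, or fill a call up. It gives the time, the measured TCP pose, the force and the opening at its end, in the units of the state.
- bot.get_obs(): the state, without advancing time (a new reading comes with each control period).
- bot.camera(name): name is "scene" or "side" or "wrist"; returns (picture, depth): 384x512x3 uint8, blue, green, red; 384x512 float32, m along the optical axis (not along the pixel's ray), 0 where there is no reading.
- bot.get_calibration(name): a dict with "vfov" (degrees; the focal length in pixels is half the picture's height over the tangent of half this angle, whatever the lens; pixels are square), "cx", "cy" (the principal point, pixels), "R" (3x3) and "t" (3): a world point X has camera coordinates R X + t. Camera axes: x right, y down, z forward; pixel columns grow to the right and rows downward; lengths in m; the calibration is good to about 2 mm. A picture is of the moment at which its call begins: read the wrist's pose just before it. get_calibration takes no time and is no camera call; for the wrist camera it gives the pose at the moment of the call.
- bot.job_done(): hands the job in, once; it reports no verdict.
The state is a dict: "clock": time; "joint_pos": joint angles; "joint_vel": joint speeds; "tau": joint torques, N m; "eef_pos": TCP position; "tool_rot": TCP orientation; "ft_force": force on the tool from outside, world axes, zero at the start; "ft_torque": the same for the moment, N m; "grip_width": finger opening in m.
Only numpy, scipy, OpenCV 4.12 (cv2) and the standard library are available. Lean on these libraries where they do the work, as an engineer would, in place of code of your own. Each camera call takes 0.05 s, during which the arm holds its last target.

### The job

Bring the next tube under the filling tip of the sample changer: push the pawl's pin aside so that the pawl leaves the notch of the index plate, push the hand wheel by its upright handle through exactly one turn clockwise (seen from above, neither backwards nor past the full turn), then push the pawl fully back into the notch so that the wheel is locked again. Use the fingertips only to push: pinch or lift nothing, leave the test tubes standing in their cups and do not disturb the other things on the bench.

Things in the scene. Friction and masses are not known exactly. Their poses are not given: they have to be found in the camera images.
- changer: hand-indexed sample changer, fixed grey unit with a hand wheel at one end and a turntable of test tubes at the other. Origin on the wheel's vertical axis at worktop height; z up, x to the unit's back, y from turntable towards wheel. Base: x -90 to +82 mm, y -290 to +90 mm, 24 mm high; gear housing under the wheel 62 mm high.
- turntable_axis (a point): top of the turntable's plate (34 mm above the worktop) on its axis, 180 mm from the wheel's axis. Turntable radius 68 mm, six cups on a 46 mm radius, tube tops up to 167 mm high. Beyond it, 92 mm farther from the wheel, a 12 mm post 220 mm high carries the filling tip.
- wheel_axis (a point): top of the hand wheel's hub on its vertical axis, 103 mm above the worktop. Aluminium rim of 50 mm centre-line radius, 12 mm thick, top of rim and spokes at 102 mm; three spokes; hub radius 19 mm. Below it a steel index plate of 66 mm radius, top at 76 mm, with one notch in its edge, at the start facing the unit's front (-x of the changer).
- handle_mid (a point): middle of the upright black revolving handle on the wheel's rim, 50 mm from the wheel's axis, 136 mm above the worktop. Handle 17 to 21 mm across, from 107 to 166 mm above the worktop, on a 22 mm boss. At the start, seen from the wheel's axis, it lies 30 degrees from the changer's +x towards its +y; after one turn it is there again.
- wheel_handle: the same revolving handle, turning freely about its own upright pin; origin on that pin at the handle's lower end, 107 mm above the worktop.
- wheel (a joint): angle of the hand wheel, rad: 0 at the start, grows CLOCKWISE seen from above, 6.283 is one full turn. Stiff (0.12 N m, 2 to 3 N at the handle), stays where it is left, does not coast. While the pawl's roller is in the notch it has only about 0.03 rad of play.
- turntable (a joint): angle of the turntable, rad, clockwise from above; geared to one sixth of the wheel's angle: one wheel turn moves it on by one cup (1.047 rad).
- pawl_pin (a point): middle of the upright black pin on the pawl's long arm, 100 mm above the worktop, 72 mm from the pivot. Pin 10 mm across, round head 16 mm, standing from 75 to 120 mm above the worktop on a flat steel arm 12 mm wide. Locked, it lies straight in front (-x of the changer) of the pivot.
- pawl_pivot (a point): top of the steel index pawl (a bell crank) on its vertical pivot, 77 mm above the worktop, at x -63 mm, y +50 mm of the changer. Its short arm runs along the unit's y and carries a 10 mm roller that lies in the wheel's notch; the long arm with the pin points to the unit's front.
- pawl (a joint): angle of the pawl, rad: 0 locked (roller fully in the notch), grows as the pin is pushed towards the changer's +y (clockwise from above), stop at 0.55; beyond 0.25 the roller is clear. Friction (0.12 N m, 2 N at the pin) keeps it where it is left. The notch has a chamfered mouth: a returning roller centres a wheel that is within 0.12 rad of the full turn.
- fill_tip (a point): lower end of the fixed white filling tip over the turntable's outermost cup, 170 mm above the worktop, 13 mm above the tube tops; z up.
- tube_now: plain glass test tube, 18 mm across, 120 mm tall, loose in its cup; origin at the bottom centre, z up; bottom 37 mm and top 157 mm above the worktop; pale pink filling; at the start under the filling tip.
- tube_next: plain glass test tube, 18 mm across, 120 mm tall, loose in its cup; origin at the bottom centre, z up; bottom 37 mm and top 157 mm above the worktop; nearly empty; the next one to come under the tip (at the start 60 degrees back, on the unit's rear side).
- tube_later: plain glass test tube, 18 mm across, 120 mm tall, loose in its cup; origin at the bottom centre, z up; bottom 37 mm and top 157 mm above the worktop; nearly empty; the one after that.
- tube_corked: plain glass test tube, 18 mm across, 120 mm tall, loose in its cup; origin at the bottom centre, z up; bottom 37 mm and top 157 mm above the worktop; closed with a cork that stands 10 mm above it.
- tube_last: plain glass test tube, 18 mm across, 120 mm tall, loose in its cup; origin at the bottom centre, z up; bottom 37 mm and top 157 mm above the worktop; pale blue filling; at the start just past the tip, on the unit's front side.
- stopper: black rubber stopper, 27 mm across, 22 mm high, loose on the changer's base beside the turntable, at the rear; origin under its centre.
- weighing_bottle: small clear glass jar with a knobbed lid, 42 mm across, 62 mm tall, bystander; origin under its centre.
- reagent_bottle: clear glass stoppered bottle, 66 mm across, 132 mm tall, bystander behind; origin under its centre.
- petri_dish: covered glass dish, 68 mm across, 14 mm high, bystander; origin under its centre.
- forceps: steel forceps, 126 x 17 x 8 mm, lying in front, bystander; origin under its centre, x along it.
Mind the look-alikes: they are no part of the job. Leave any orange look-alike of the tube_next alone.

How it is judged:
On the way, in this order (a step that is already met when the one before it is completed fails the run):
1. the pawl is swung clear of the notch while the wheel still stands at its start (value of joint pawl above 0.25 rad and value of joint wheel below 0.2 rad), for 0.1 s.
2. the wheel is past half a turn, the fingers pushing its handle (value of joint wheel between 3.3 and 6.1 rad and value of joint pawl above 0.2 rad and contact force between the fingers and wheel_handle above 0.3 N), for 0.02 s.
3. the wheel has come round to its full turn, the pawl still out (value of joint wheel between 6.11319 and 6.45319 rad and value of joint pawl above 0.15 rad), for 0.1 s.
At the end, for the whole second after the job is handed in: The pawl is fully in the notch (within 0.07 rad of locked), the wheel stands one full clockwise turn from its start (within 0.08 rad), the next tube stands within 8 mm of plumb under the filling tip, and all tubes stand upright in their cups (within 0.2 rad); the wheel is at rest (under 0.05 rad/s) (value of joint pawl below 0.07 rad and value of joint wheel between 6.20319 and 6.36319 rad and horizontal distance between tube_next and fill_tip below 0.008 m and velocity of joint wheel between -0.05 and 0.05 rad/s and angle between each of tube_now, tube_next, tube_later, tube_corked, tube_last's own z axis and vertical below 0.2 rad and height (world z) of each of tube_now, tube_next, tube_later, tube_corked, tube_last below 0.047 m); the robot touches nothing.
It fails at once if the wheel is turned backwards (value of joint wheel below -0.15 rad).
It fails at once if the wheel is pushed well past one turn (value of joint wheel above 6.58319 rad).
It fails at once if a test tube is lifted or knocked over (height (world z) of any of tube_now, tube_next, tube_later, tube_corked, tube_last above 0.052 m or angle between any of tube_now, tube_next, tube_later, tube_corked, tube_last's own z axis and vertical above 0.3 rad).
It fails at once if the loose stopper is lifted or pushed off the base (distance of stopper from where it was at the start of the episode above 0.03 m or height (world z) of stopper above 0.05 m).
It fails at once if a bystander is disturbed (distance of any of weighing_bottle, reagent_bottle, petri_dish, forceps from where it was at the start of the episode above 0.03 m).
It also fails if it takes over 72 s, if anything falls off the work surface, if the arm or the gripper's body presses on something with over 40 N, if the wrist force passes 120 N, or if a joint passes its speed limit or range.

## Working session

There is one attempt and no reset: what is moved stays moved. The work goes in short steps, Python scripts to look and compute and a shell command to move; the robot and the scene stay as the last step left them, time stands still between calls to the robot, and variables do not carry over. Pictures are saved under pics/ and viewed, and the job is handed in when it is done.

```bash
mkdir -p pics; cat > h.py <<'E'
import numpy as np, cv2
from workcell import bot
def grab(n,tag):
    im,d=bot.camera(n); cv2.imwrite(f'pics/{tag}.png',im); np.save(f'pics/{tag}_d.npy',d); return im,d
def K(n):
    c=bot.get_calibration(n); f=192/np.tan(np.radians(c['vfov'])/2); return c,f
def pt(n,u,v,d):
    c,f=K(n); p=np.array([(u-c['cx'])/f*d,(v-c['cy'])/f*d,d]); return np.array(c['R']).T@(p-np.array(c['t']))
def ray(n,u,v,z):
    c,f=K(n); R=np.array(c['R']); o=-R.T@np.array(c['t']); r=R.T@np.array([(u-c['cx'])/f,(v-c['cy'])/f,1]); return o+r*(z-o[2])/r[2]
def proj(n,X):
    c,f=K(n); p=np.array(c['R'])@np.array(X)+np.array(c['t']); return p[0]/p[2]*f+c['cx'],p[1]/p[2]*f+c['cy']
E
python3 - <<'E'
from h import *
for n in ('scene','side','wrist'):
    grab(n,n+'0'); c,f=K(n); print(n,f,c['cx'],c['cy'],-np.array(c['R']).T@np.array(c['t']))
print(bot.get_obs())
E
```

```text
scene 436.7037267306477 260.66533790101397 192.22089719787743 [-0.33505907 -0.35034203  0.77783556]
side 399.8817470528569 252.03408149849736 191.92832545770003 [ 0.32456223 -0.96834679  0.82046915]
wrist 298.8727018810175 256.3293480309015 188.64194946475743 [0.50020978 0.07179824 0.37374796]
{'clock': 0.15, 'joint_pos': array([-3.97563354e-05,  2.41235739e-01,  3.98901926e-03,  1.33517898e+00,
        2.32148037e-05,  1.57078812e+00]), 'joint_vel': array([ 0.00034555, -0.0003013 ,  0.00295085, -0.00209972,  0.00076519,
       -0.00043446]), 'tau': array([-1.62746033e-03, -3.72633219e+01,  2.52638429e+01,  1.23480460e-02,
       -1.30651040e-05,  1.49362950e-05]), 'eef_pos': array([ 4.99460530e-01, -1.21424411e-05,  2.01802532e-01]), 'tool_rot': array([ 9.99999668e-01, -1.57861494e-05, -8.14685234e-04, -1.16269339e-05]), 'ft_force': array([ 0.41769652, -0.38568698,  0.95327603]), 'ft_torque': array([ 0.00608332,  0.05282619, -0.01361512]), 'grip_width': 0.08514872458185158}
```

View pics/scene0.png

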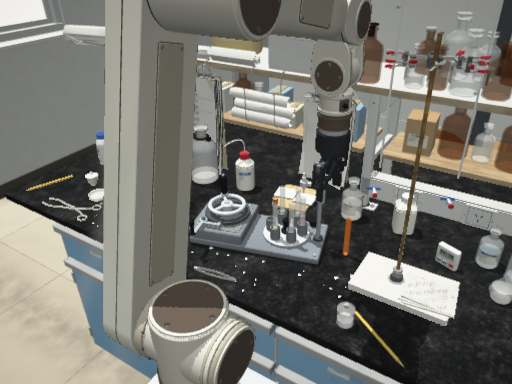

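View pics/side0.png

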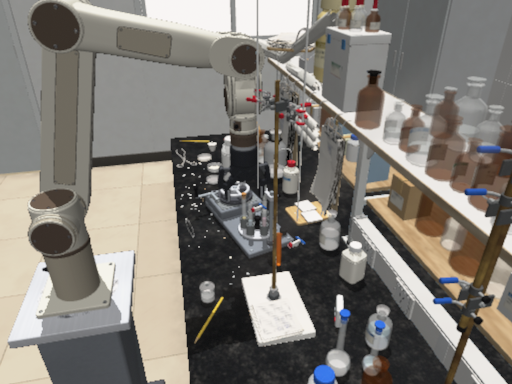

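View pics/wrist0.png

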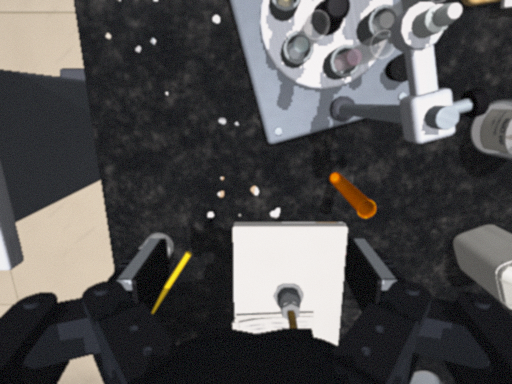

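The scene view shows the changer near (190-325, 190-260), with the wheel around (228,207) and the turntable at (290,232). An orange tube lies at (347,237). A tall ring-stand rod stands at (398,275), close to the gripper. I'll zoom in.

```bash
python3 - <<'E'
from h import *
a=cv2.imread('pics/scene0.png')[150:280,175:375]; cv2.imwrite('pics/sc_z.png',cv2.resize(a,None,fx=4,fy=4,interpolation=cv2.INTER_CUBIC))
a=cv2.imread('pics/side0.png')[165:265,180:330]; cv2.imwrite('pics/si_z.png',cv2.resize(a,None,fx=5,fy=5,interpolation=cv2.INTER_CUBIC))
d=np.load('pics/wrist0_d.npy')
for u,v in [(288,295),(270,140),(425,60),(335,178),(370,210),(440,115)]:
    print(u,v,pt('wrist',u,v,d[v,u]))
d=np.load('pics/scene0_d.npy')
for u,v in [(398,275),(437,40),(228,197),(228,206),(322,170),(319,240),(280,200)]:
    print(u,v,pt('scene',u,v,d[v,u]))
E
```

```text
288 295 [ 0.5400625  -0.16575663  0.04579208]
270 140 [0.51566962 0.02822981 0.02334187]
425 60 [0.58767351 0.09223205 0.20575796]
335 178 [ 0.5930423  -0.01583921  0.02981196]
370 210 [ 0.60466817 -0.02468891  0.11458564]
440 115 [0.591633   0.06507528 0.22021876]
398 275 [ 0.53183975 -0.18618387  0.04893812]
437 40 [ 0.53521755 -0.17667652  0.60451467]
228 197 [0.55909774 0.34724691 0.09330208]
228 206 [0.50602534 0.30795948 0.10289619]
322 170 [ 0.42871065 -0.01244053  0.34085051]
319 240 [0.5843581  0.0524145  0.02965301]
280 200 [0.59503561 0.18650124 0.11439117]
```

View pics/sc_z.png

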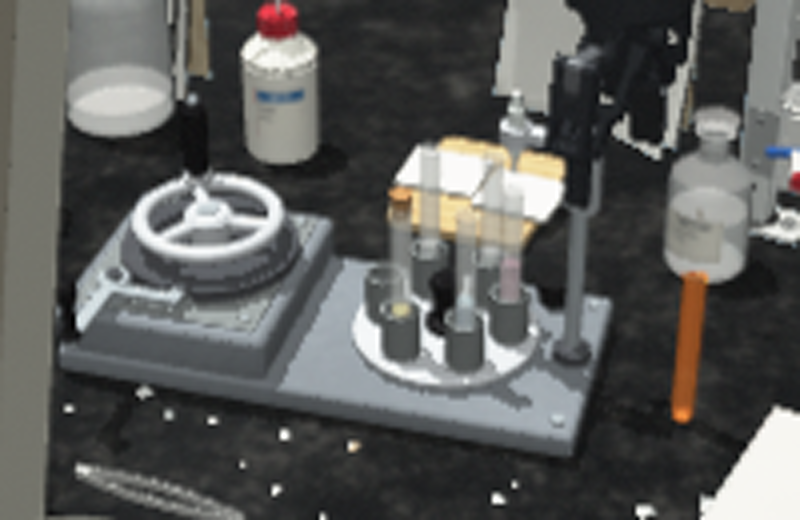

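View pics/si_z.png

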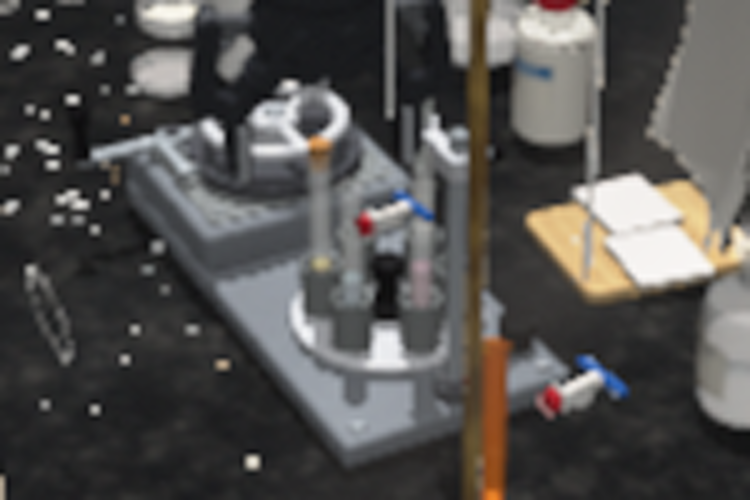

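```bash
python3 -m inch '[[0,0,-1,0,0,0,-1],[0,0,-1,0,0,0,0],[0,0,-1,0,0,0,1],[0,0,-1,0,0,0,1],[-0.2,-1,-0.5,0,0,0,1],[-0.2,-1,-0.5,0,0,0,1],[-0.2,-1,-0.5,0,0,0,1],[-0.2,-1,-0.5,0,0,0,1]]'
python3 -m inch '[[0,-1,0,0,0,0,1],[0,-1,0,0,0,0,1],[0,-1,0,0,0,0,1],[0,-1,0,0,0,0,1],[0,0,0,0,0,0,1],[0,0,0,0,0,0,1],[0,0,0,0,0,0,1],[0,0,0,0,0,0,1]]'
python3 - <<'E'
from h import *
o=bot.get_obs(); print(o['eef_pos'],o['tool_rot'],o['joint_pos'],o['grip_width'])
grab('wrist','wrist1')
c,f=K('wrist'); print(-np.array(c['R']).T@np.array(c['t']))
E
```

```text
clock: 0.95
eef_pos: [0.4796, 0.1008, 0.3527]
tool_rot: [1.0, -0.0, -0.0, 0.0]
ft_force: [0.4, 0.5, 0.3]
grip_width: 0.0001
clock: 1.75
eef_pos: [0.4801, 0.1991, 0.3526]
tool_rot: [1.0, -0.001, 0.0, 0.0]
ft_force: [0.1, -0.0, -0.4]
grip_width: -0.0002
[0.4800691  0.19910154 0.35263972] [ 9.99999794e-01 -6.36238190e-04  5.08593542e-05  7.31363120e-05] [ 3.93255550e-01  2.76635759e-01  4.38817683e-01  1.73294046e+00
 -1.74109547e-04  1.96532435e+00] -0.00016460833349713646
[0.48061021 0.27091385 0.52461608]
```

View pics/wrist1.png

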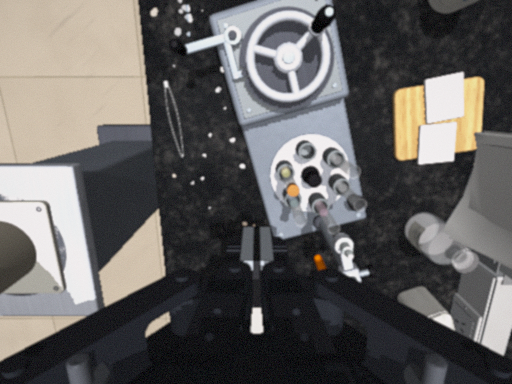

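The hub is at (287,56), the pivot at (233,36), the pin head at (179,46) and the handle at (324,13). The turntable hub is at (311,177). I'll refine these and fit the geometry.

```bash
python3 - <<'E'
from h import *
im=cv2.imread('pics/wrist1.png')
cv2.imwrite('pics/w1z.png',cv2.resize(im[0:130,165:360],None,fx=4,fy=4,interpolation=cv2.INTER_CUBIC))
for nm,u,v,z in [('hub',287,56,.103),('piv',233,36,.077),('pinhead',179,46,.12),('handletop',325,11,.166),('ttaxis',311,177,.06)]:
    print(nm,ray('wrist',u,v,z))
E
```

```text
hub [0.52084465 0.32707689 0.103     ]
piv [0.44934828 0.35571822 0.077     ]
pinhead [0.38526114 0.33648301 0.12      ]
handletop [0.55411731 0.36280094 0.166     ]
ttaxis [0.56819324 0.15399453 0.06      ]
```

View pics/w1z.png

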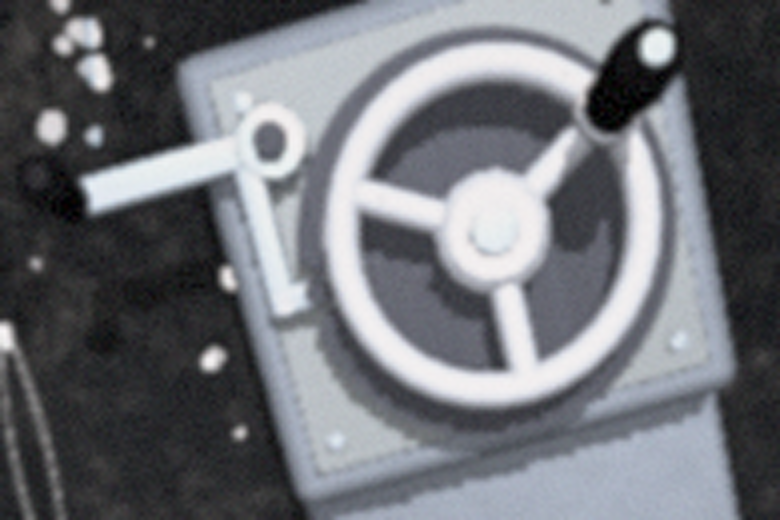

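```bash
cat >> h.py <<'E'
W=None
E
python3 - <<'E'
from h import *
P=[('hub',288,57,.103,(0,0)),('piv',232.8,35.5,.077,(-.063,.05)),('pin',177,46,.12,(-.135,.05)),('h',329,12,.166,(.0433,.025)),('tt',311,177,.065,(0,-.18))]
L=np.array([p[4] for p in P]); Q=np.array([ray('wrist',*p[1:4])[:2] for p in P])
lc=L.mean(0);qc=Q.mean(0);H=(L-lc).T@(Q-qc);th=np.arctan2(H[0,1]-H[1,0],H[0,0]+H[1,1])
R=np.array([[np.cos(th),-np.sin(th)],[np.sin(th),np.cos(th)]]);t=qc-R@lc
print(np.degrees(th),t); print((Q-(L@R.T+t))*1000)
for n,l in [('pin',(-.135,.05)),('handle',(.0433,.025)),('tip',(0,-.226)),('post',(0,-.272))]: print(n,R@l+t)
E
```

```text
15.228687534767436 [0.52291382 0.32589977]
[[-0.73484398 -0.02609231]
 [ 0.09920755 -1.26203627]
 [ 3.26577265 -2.19548791]
 [ 0.31399084  0.45129999]
 [-2.94412706  3.0323165 ]]
pin [0.37952072 0.33868326]
handle [0.55812654 0.36139561]
tip [0.58227777 0.10783574]
post [0.59436069 0.06345102]
```

```bash
python3 -m inch '[[-0.455,-0.555,0.6,0,0,0,1],[-0.455,-0.555,0.6,0,0,0,1],[-0.455,-0.555,0.6,0,0,0,1],[-0.455,-0.555,0.6,0,0,0,1],[-0.455,-0.555,0.6,0,0,0,1],[-0.455,-0.555,0.6,0,0,0,1],[-0.455,-0.555,0.6,0,0,0,1],[-0.455,-0.555,0.6,0,0,0,1]]'
python3 -m inch '[[0,0,0.6,0,0,0,1],[0,0,0.6,0,0,0,1],[0,0,0.6,0,0,0,1],[0,0,0.6,0,0,0,1],[0,0,0.6,0,0,0,1],[0,0,0,0,0,0,1],[0,0,0,0,0,0,1],[0,0,0,0,0,0,1]]'
python3 - <<'E'
from h import *
grab('wrist','wrist2')
E
```

```text
clock: 2.6
eef_pos: [0.3888, 0.3109, 0.2322]
tool_rot: [1.0, -0.001, 0.0, -0.0]
ft_force: [0.5, -0.6, -0.4]
grip_width: -0.0005
clock: 3.4
eef_pos: [0.3897, 0.3112, 0.1586]
tool_rot: [1.0, -0.0, 0.001, -0.001]
ft_force: [-0.3, 0.2, -0.3]
grip_width: -0.0
```

View pics/wrist2.png

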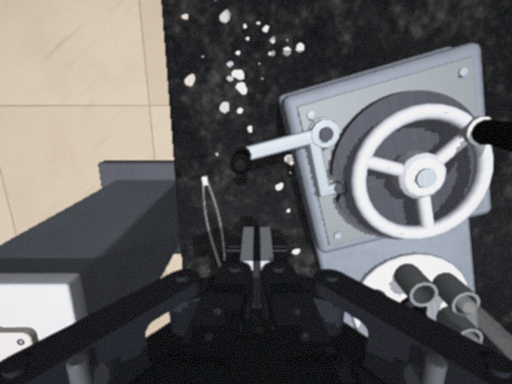

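```bash
python3 - <<'E'
from h import *
for n,u,v,z in [('pin',242,158,.12),('piv',324,133,.077),('hub',426,178,.103),('roller',335,187,.076)]: print(n,ray('wrist',u,v,z))
o=bot.get_obs();print(o['eef_pos'])
E
```

```text
pin [0.38007855 0.34422286 0.12      ]
piv [0.44715344 0.35744825 0.077     ]
hub [0.52368803 0.32500623 0.103     ]
roller [0.46008768 0.31003352 0.076     ]
[0.38972586 0.31131467 0.15863035]
```

```bash
python3 -m inch '[[0,0,0.5,0,0,0,1],[0,0,0.5,0,0,0,1],[0,0,0.5,0,0,0,1],[0,0,0.5,0,0,0,1],[0,0,0.5,0,0,0,1],[0,0,0.3,0,0,0,1],[0,0,0,0,0,0,1],[0,0,0,0,0,0,1]]'
python3 -m inch '[[0,-0.3,0,0,0,0,1],[0,-0.3,0,0,0,0,1],[0,-0.2,0,0,0,0,1],[-0.1,-0.2,0,0,0,0,1],[-0.1,-0.2,0,0,0,0,1],[-0.1,-0.2,0,0,0,0,1],[-0.05,-0.2,0,0,0,0,1],[0,0,0,0,0,0,1]]'
python3 - <<'E'
from h import *
grab('wrist','wrist3')
E
```

```text
clock: 4.25
eef_pos: [0.3894, 0.3113, 0.0881]
tool_rot: [1.0, 0.0, 0.0, -0.0]
ft_force: [0.5, -0.7, -0.4]
grip_width: 0.0
clock: 5.05
eef_pos: [0.3859, 0.3529, 0.0892]
tool_rot: [1.0, -0.001, 0.006, -0.001]
ft_force: [11.7, -1.0, -0.9]
grip_width: -0.0004
```

View pics/wrist3.png

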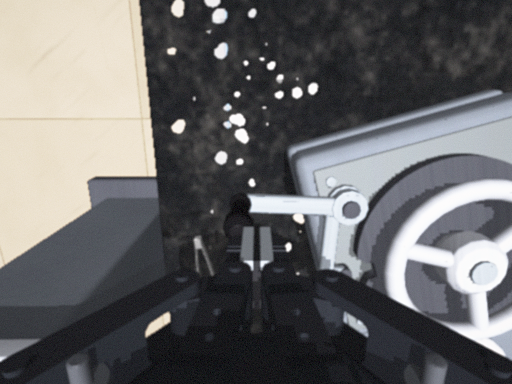

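```bash
python3 - <<'E'
from h import *
for n,u,v,z in [('pinhead',238,207,.12),('armend',252,205,.077),('piv',350,208,.077),('hub',484,272,.103)]: print(n,ray('wrist',u,v,z))
im=cv2.imread('pics/wrist3.png')[150:300,190:390]; cv2.imwrite('pics/w3z.png',cv2.resize(im,None,fx=4,fy=4,interpolation=cv2.INTER_CUBIC))
E
```

```text
pinhead [0.37690477 0.37367345 0.12      ]
armend [0.38374965 0.35961575 0.077     ]
piv [0.4481338  0.35711618 0.077     ]
hub [0.52429276 0.32482662 0.103     ]
```

View pics/w3z.png

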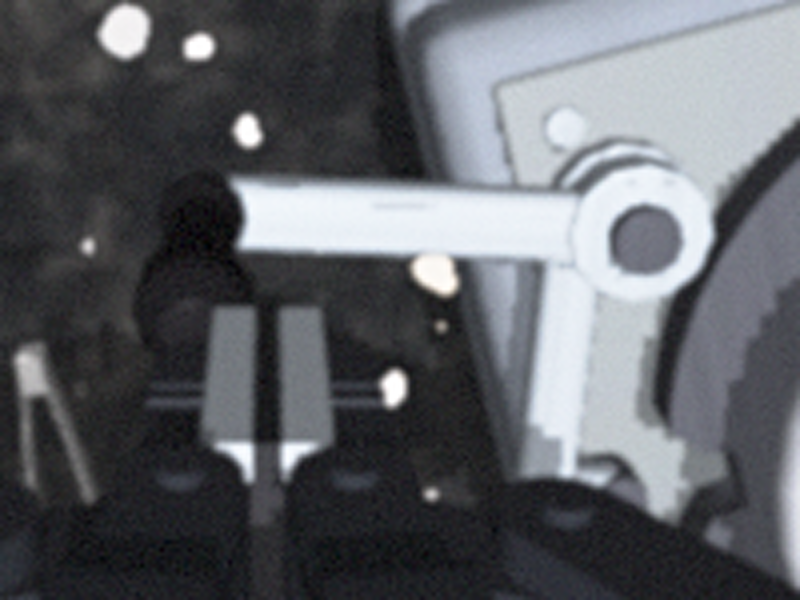

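```bash
python3 -m inch '[[0.1,0.4,0,0,0,0,1],[0,0.6,0,0,0,0,1],[-0.2,0,0,0,0,0,1],[-0.1,0,0,0,0,0,1],[0,0,0,0,0,0,1],[0,-0.3,0,0,0,0,1],[0,-0.2,0,0,0,0,1],[0,-0.1,0,0,0,0,1]]'
python3 -m inch '[[0,-0.12,0,0,0,0,1],[0,-0.12,0,0,0,0,1],[0,-0.12,0,0,0,0,1],[0,-0.12,0,0,0,0,1],[0,-0.08,0,0,0,0,1],[0,0,0,0,0,0,1],[0,0,0,0,0,0,1],[0,0,0,0,0,0,1]]'
python3 - <<'E'
from h import *
grab('wrist','wrist4')
im=cv2.imread('pics/wrist4.png')[150:350,190:450]; cv2.imwrite('pics/w4z.png',cv2.resize(im,None,fx=3,fy=3,interpolation=cv2.INTER_CUBIC))
E
```

```text
clock: 5.9
eef_pos: [0.3732, 0.3413, 0.0872]
tool_rot: [1.0, 0.001, -0.002, 0.0]
ft_force: [-1.8, -1.0, 5.2]
grip_width: 0.0
clock: 6.7
eef_pos: [0.3757, 0.3554, 0.0877]
tool_rot: [1.0, -0.0, 0.0, -0.0]
ft_force: [0.2, 0.4, 0.4]
grip_width: -0.0001
```

View pics/w4z.png

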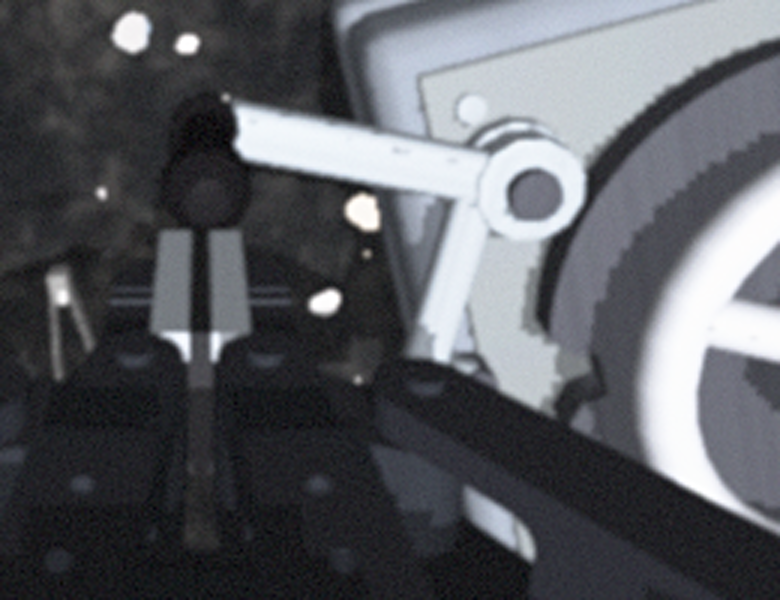

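```bash
python3 -m inch '[[0,0.4,0,0,0,0,1],[0,0.4,0,0,0,0,1],[0,0,-0.8,0,0,0,1],[0,0,-1,0,0,0,1],[0,0,-1,0,0,0,1],[0,0,-1,0,0,0,1],[0,0,-1,0,0,0,1],[0,0,-1,0,0,0,0.2]]'
python3 - <<'E'
from h import *
d=np.load('pics/scene0_d.npy')
for u,v in [(245,175),(244,155),(222,130),(204,165),(201,130),(233,144),(215,100)]: print(u,v,pt('scene',u,v,d[v,u]))
d=np.load('pics/side0_d.npy')
for u,v in [(291,182),(277,150),(258,120),(268,120),(330,150),(345,150)]: print(u,v,pt('side',u,v,d[v,u]))
E
```

```text
clock: 7.55
eef_pos: [0.3751, 0.3339, 0.2336]
tool_rot: [1.0, -0.0, -0.0, 0.0]
ft_force: [0.8, 0.6, 1.3]
grip_width: 0.0129
245 175 [0.74994266 0.41589028 0.06103972]
244 155 [0.76068891 0.42429303 0.13090399]
222 130 [0.82195127 0.55988586 0.17166877]
204 165 [0.71215653 0.56431629 0.07788745]
201 130 [0.73598863 0.58391769 0.19763239]
233 144 [ 1.04824705e+00  6.83110713e-01 -6.45361495e-05]
215 100 [0.80572104 0.56890234 0.28642827]
291 182 [0.76748773 0.40412835 0.05654769]
277 150 [ 0.54303366 -0.1810532   0.46653969]
258 120 [ 0.51587423 -0.11038056  0.51384443]
268 120 [ 1.22600348  2.63035386 -0.47359811]
330 150 [0.80946432 0.14266006 0.30376675]
345 150 [0.94612868 0.31780341 0.21643045]
```

```bash
python3 -m inch '[[0.915,-0.135,0,0,0,0,0.2],[0.915,-0.135,0,0,0,0,0.2],[0.915,-0.135,0,0,0,0,0.2],[0.915,-0.135,0,0,0,0,0.2],[0.915,-0.135,0,0,0,0,0.2],[0.915,-0.135,0,0,0,0,0.2],[0.915,-0.135,0,0,0,0,0.2],[0.915,-0.135,0,0,0,0,0.2]]'
python3 -m inch '[[0,0,0,0,0,-0.046,-0.2],[0,0,0,0,0,-0.046,-0.2],[0,0,0,0,0,-0.046,-0.2],[0,0,0,0,0,-0.046,-0.2],[0,0,0,0,0,-0.046,-0.2],[0,0,0,0,0,-0.046,-0.2],[0,0,0,0,0,-0.046,-0.2],[0,0,0,0,0,-0.046,-0.2]]'
python3 - <<'E'
from h import *
o=bot.get_obs(); print(o['eef_pos'],o['joint_pos'],o['grip_width'])
E
```

```text
clock: 8.35
eef_pos: [0.5592, 0.3609, 0.2325]
tool_rot: [1.0, -0.0, -0.0, 0.0]
ft_force: [-0.0, 0.7, 0.4]
grip_width: 0.0342
clock: 9.15
eef_pos: [0.5583, 0.3608, 0.2324]
tool_rot: [0.836, 0.549, -0.0, 0.0]
ft_force: [-0.2, -0.2, -0.3]
grip_width: 0.0513
[0.55828195 0.36083074 0.23244544] [ 5.73847151e-01  5.88440184e-01  6.06622202e-01  1.58958769e+00
 -1.21641172e-04  9.83384064e-01] 0.05128400974365873
```

```bash
python3 -m inch '[[0,0,0,0,0,-0.047,-0.2],[0,0,0,0,0,-0.047,-0.2],[0,0,0,0,0,-0.047,-0.2],[0,0,0,0,0,-0.047,-0.2],[0,0,0,0,0,-0.047,-0.2],[0,0,0,0,0,-0.047,-0.2],[0,0,0,0,0,-0.047,-0.2],[0,0,0,0,0,-0.047,-0.2]]'
python3 -m inch '[[0,0,0,0,0,-0.047,-0.2],[0,0,0,0,0,-0.047,-0.2],[0,0,0,0,0,-0.047,-0.2],[0,0,0,0,0,-0.047,-0.2],[0,0,0,0,0,-0.047,-0.2],[0,0,0,0,0,-0.047,-0.2],[0,0,0,0,0,-0.047,-0.2],[0,0,0,0,0,-0.047,-0.2]]'
python3 -m inch '[[0,0,0,0,0,-0.047,-0.2],[0,0,0,0,0,-0.047,-0.2],[0,0,0,0,0,-0.047,-0.2],[0,0,0,0,0,-0.047,-0.2],[0,0,0,0,0,-0.047,-0.2],[0,0,0,0,0,-0.047,-0.2],[0,0,0,0,0,-0.047,-0.2],[0,0,0,0,0,-0.047,-0.2]]'
python3 - <<'E'
from h import *
o=bot.get_obs(); print(o['eef_pos'],o['joint_pos'],o['grip_width'])
grab('wrist','wrist5')
E
```

```text
clock: 9.95
eef_pos: [0.5583, 0.3609, 0.2324]
tool_rot: [0.389, 0.921, -0.0, -0.0]
ft_force: [-0.4, -0.2, 0.5]
grip_width: 0.0516
clock: 10.75
eef_pos: [0.5582, 0.3608, 0.2324]
tool_rot: [-0.19, 0.982, -0.0, -0.0]
ft_force: [-0.3, -0.5, -0.9]
grip_width: 0.0516
clock: 11.55
eef_pos: [0.5583, 0.3608, 0.2325]
tool_rot: [-0.705, 0.71, -0.0, -0.0]
ft_force: [-0.0, 0.2, -0.6]
grip_width: 0.0511
[0.55826611 0.3608484  0.23245315] [ 5.73891031e-01  5.88409066e-01  6.06589015e-01  1.58956482e+00
 -1.38932855e-04 -2.56047826e+00] 0.05108662697980216
```

View pics/wrist5.png

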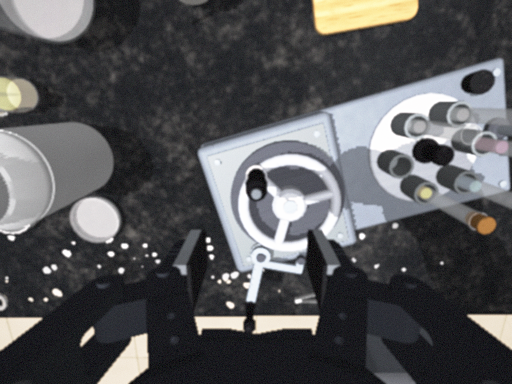

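```bash
python3 - <<'E'
from h import *
for n,u,v,z in [('htop',256,192,.166),('htop?',256,176,.166),('hub',290,207,.103),('pivot',260,257,.077),('pinhead',249,325,.12),('tt',428,152,.065)]: print(n,ray('wrist',u,v,z))
print(proj('wrist',[.558,.361,.166]),proj('wrist',[.558,.361,.107]),proj('wrist',[.5225,.326,.103]))
im=cv2.imread('pics/wrist5.png')[130:350,180:380]; cv2.imwrite('pics/w5z.png',cv2.resize(im,None,fx=3,fy=3,interpolation=cv2.INTER_CUBIC))
c,f=K('wrist');print(np.array(c['R']))
E
```

```text
htop [0.55748134 0.36150436 0.166     ]
htop? [0.57120799 0.36144228 0.166     ]
hub [0.5213458 0.3252926 0.103    ]
pivot [0.44724702 0.35711126 0.077     ]
pinhead [0.38447878 0.3702938  0.12      ]
tt [0.57359619 0.16488189 0.065     ]
(np.float64(256.6025623760229), np.float64(191.40182680096828)) (np.float64(256.49108229546357), np.float64(174.6951985565974)) (np.float64(289.36771425907017), np.float64(205.98498469003778))
[[-4.21315872e-03 -9.99990568e-01  1.05480404e-03]
 [-9.59785642e-01  4.33985404e-03  2.80700353e-01]
 [-2.80702283e-01  1.70249364e-04 -9.59794874e-01]]
```

View pics/w5z.png

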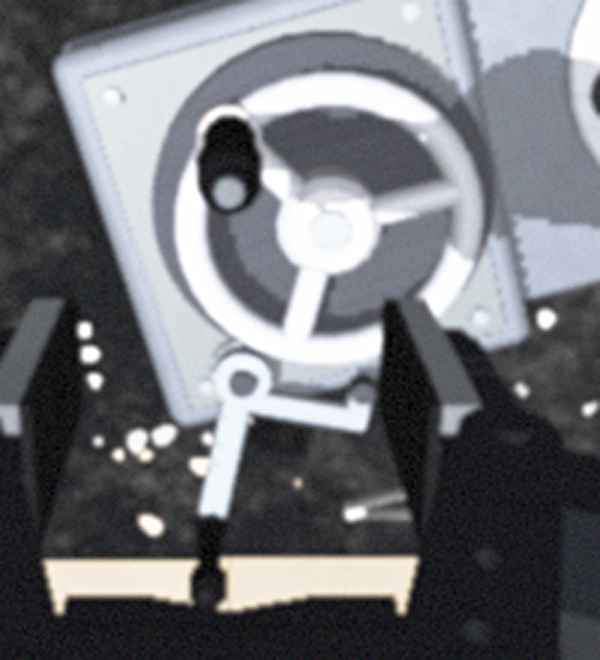

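```bash
python3 -m inch '[[0,0,0,0,0,-0.041,-0.2],[0,0,0,0,0,-0.041,-0.2],[0,0,0,0,0,-0.041,-0.2],[0,0,0.9,0,0,0,-0.2],[0,0,0.9,0,0,0,-0.2],[0,0,0.9,0,0,0,-0.2],[0,0,0.9,0,0,0,-0.2],[0,0,0.9,0,0,0,-0.2]]'
python3 -m inch '[[0,0,0,0,0,0,0],[0,0,0,0,0,0,0.2],[0,0,0,0,0,0,0.2],[0,0,0,0,0,0,0.2],[0,0,0,0,0,0,0.2],[0,0,0,0,0,0,0.2],[0,0,0,0,0,0,0.2],[0,0,0,0,0,0,0.2]]'
cat > plan.py <<'E'
# usage: plan.py w_target nrows : constant row from the measured pose to the handle pose at w
import sys
from h import *
from scipy.optimize import fsolve
from scipy.spatial.transform import Rotation as Ro
W=np.array([.522,.3257]); a0=np.radians(45.2)
w=float(sys.argv[1]); n=int(sys.argv[2]); lead=float(sys.argv[3]) if len(sys.argv)>3 else .0065
o=bot.get_obs(); M=Ro.from_quat(o['tool_rot']).as_matrix(); yaw=np.arctan2(M[1,0],M[0,0]); p=o['eef_pos'][:2]
s=w/(2*np.pi); a=a0-w
yt=a-np.pi/2-0.40*(1-s)
H=W+.05*np.array([np.cos(a),np.sin(a)])
T=H+lead*np.array([np.cos(yt),np.sin(yt)])
dy=(yt-yaw+np.pi)%(2*np.pi)-np.pi
th=dy/n
def run(d):
    q=p.copy();y=yaw
    for i in range(n):
        q=q+d[0]*np.array([np.cos(y),np.sin(y)])+d[1]*np.array([np.sin(y),-np.cos(y)]); y+=th
    return q-T
d=fsolve(run,[.005,0])
r=p-W
print('pose',p,'z',o['eef_pos'][2],'q6',o['joint_pos'][5],'est tcp w',(a0-np.arctan2(r[1],r[0]))%(2*np.pi),'r',np.hypot(*r))
print('row units',d/.025,'turn',-th/np.pi,'F',o['ft_force'],o['grip_width'])
E
python3 plan.py 0.8 8
```

```text
clock: 12.4
eef_pos: [0.5582, 0.361, 0.1192]
tool_rot: [0.825, -0.565, -0.0, 0.0]
ft_force: [-0.4, -0.2, -1.2]
grip_width: 0.0512
clock: 13.2
eef_pos: [0.5583, 0.3621, 0.1201]
tool_rot: [0.826, -0.563, 0.0, -0.0]
ft_force: [0.8, 0.0, 0.1]
grip_width: 0.0338
pose [0.55825153 0.36207684] z 0.12008537327044926 q6 -2.9400955058454983 est tcp w 0.0017652732792599046 r 0.05135609190375969
row units [ 0.22268638 -0.04688543] turn 0.029207931851783636 F [0.81373442 0.02370972 0.06633107] 0.03382972426621147
```

```bash
python3 -m inch '[[0.22,-0.05,0,0,0,0.029,0.2],[0.22,-0.05,0,0,0,0.029,0.2],[0.22,-0.05,0,0,0,0.029,0.2],[0.22,-0.05,0,0,0,0.029,0.2],[0.22,-0.05,0,0,0,0.029,0.2],[0.22,-0.05,0,0,0,0.029,0.2],[0.22,-0.05,0,0,0,0.029,0.2],[0.22,-0.05,0,0,0,0.029,0.2]]'
python3 plan.py 1.7 8
python3 - <<'E'
from h import *
grab('wrist','wrist6')
E
```

```text
clock: 14.0
eef_pos: [0.5709, 0.3209, 0.12]
tool_rot: [-0.57, 0.822, 0.001, 0.001]
ft_force: [1.3, 4.3, -1.4]
grip_width: 0.0345
pose [0.57094393 0.32091772] z 0.12002604135903736 q6 -2.2724195255534188 est tcp w 0.8862890704662612 r 0.04917700914282269
row units [ 0.2259793  -0.03324794] turn 0.03361791185154221 F [ 1.28709053  4.28869413 -1.41539965] 0.03445172660770816
```

View pics/wrist6.png

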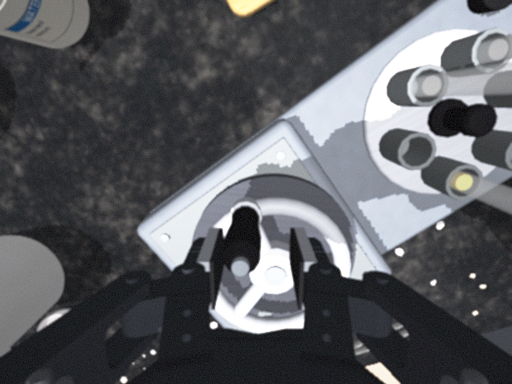

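```bash
python3 -m inch '[[0.23,-0.03,0,0,0,0.034,0.2],[0.23,-0.03,0,0,0,0.034,0.2],[0.23,-0.03,0,0,0,0.034,0.2],[0.23,-0.03,0,0,0,0.034,0.2],[0.23,-0.03,0,0,0,0.034,0.2],[0.23,-0.03,0,0,0,0.034,0.2],[0.23,-0.03,0,0,0,0.034,0.2],[0.23,-0.03,0,0,0,0.034,0.2]]'
python3 plan.py 2.6 8
```

```text
clock: 14.85
eef_pos: [0.5461, 0.2826, 0.1201]
tool_rot: [-0.178, 0.984, 0.0, 0.001]
ft_force: [3.5, 1.2, -2.0]
grip_width: 0.0343
pose [0.54612892 0.28262995] z 0.12014394725737833 q6 -1.4511689033036301 est tcp w 1.849025593062953 r 0.0493683482552113
row units [ 0.21503876 -0.01431173] turn 0.033144894434983675 F [ 3.46349585  1.21796578 -1.97361011] 0.03428230554799534
```

```bash
python3 -m inch '[[0.215,-0.015,0,0,0,0.033,0.2],[0.215,-0.015,0,0,0,0.033,0.2],[0.215,-0.015,0,0,0,0.033,0.2],[0.215,-0.015,0,0,0,0.033,0.2],[0.215,-0.015,0,0,0,0.033,0.2],[0.215,-0.015,0,0,0,0.033,0.2],[0.215,-0.015,0,0,0,0.033,0.2],[0.215,-0.015,0,0,0,0.033,0.2]]'
python3 plan.py 3.5 8
```

```text
clock: 15.65
eef_pos: [0.5041, 0.2788, 0.1201]
tool_rot: [0.234, 0.972, -0.0, 0.001]
ft_force: [1.8, -0.6, -0.5]
grip_width: 0.0346
pose [0.50411662 0.27883653] z 0.1200637338554219 q6 -0.5926033927641118 est tcp w 2.7242347570292584 r 0.05015974506388471
row units [ 0.22413932 -0.00130417] turn 0.03365488612898281 F [ 1.78504029 -0.57011767 -0.52461292] 0.034617806094405956
```

```bash
python3 -m inch '[[0.225,0,0,0,0,0.034,0.2],[0.225,0,0,0,0,0.034,0.2],[0.225,0,0,0,0,0.034,0.2],[0.225,0,0,0,0,0.034,0.2],[0.225,0,0,0,0,0.034,0.2],[0.225,0,0,0,0,0.034,0.2],[0.225,0,0,0,0,0.034,0.2],[0.225,0,0,0,0,0.034,0.2]]'
python3 plan.py 4.4 8
python3 - <<'E'
from h import *
grab('wrist','wrist7')
E
```

```text
clock: 16.45
eef_pos: [0.4741, 0.3108, 0.1199]
tool_rot: [0.616, 0.788, -0.001, 0.001]
ft_force: [0.6, -2.7, 0.9]
grip_width: 0.0342
pose [0.47412891 0.31076669] z 0.1199355528430825 q6 0.33726934936688857 est tcp w 3.628099238866884 r 0.05014623485627907
row units [0.22370992 0.00868822] turn 0.03318077850268409 F [ 0.6395574  -2.67995374  0.91653903] 0.03417715850366241
```

View pics/wrist7.png

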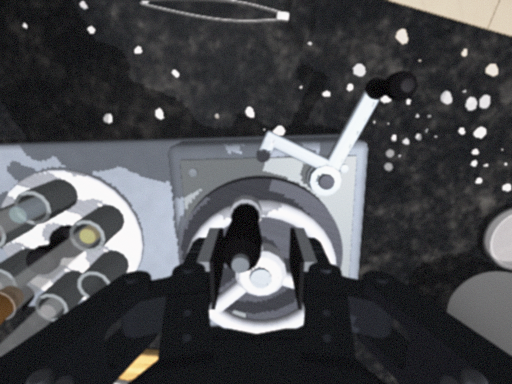

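Past half a turn, the handle rests on the trailing finger and the pawl is still out, so I'll carry on.

```bash
python3 -m inch '[[0.225,0.01,0,0,0,0.033,0.2],[0.225,0.01,0,0,0,0.033,0.2],[0.225,0.01,0,0,0,0.033,0.2],[0.225,0.01,0,0,0,0.033,0.2],[0.225,0.01,0,0,0,0.033,0.2],[0.225,0.01,0,0,0,0.033,0.2],[0.225,0.01,0,0,0,0.033,0.2],[0.225,0.01,0,0,0,0.033,0.2]]'
python3 plan.py 5.3 8
```

```text
clock: 17.3
eef_pos: [0.4803, 0.3543, 0.1199]
tool_rot: [0.88, 0.474, -0.001, 0.001]
ft_force: [-1.7, -2.7, 2.1]
grip_width: 0.0343
pose [0.48033426 0.3542849 ] z 0.1198636416910441 q6 1.2185068744028749 est tcp w 4.5317854108583795 r 0.05052851311195571
row units [0.22360969 0.02398143] turn 0.03380629119402532 F [-1.68507159 -2.66687334  2.11168103] 0.034319441726786776
```

```bash
python3 -m inch '[[0.225,0.025,0,0,0,0.034,0.2],[0.225,0.025,0,0,0,0.034,0.2],[0.225,0.025,0,0,0,0.034,0.2],[0.225,0.025,0,0,0,0.034,0.2],[0.225,0.025,0,0,0,0.034,0.2],[0.225,0.025,0,0,0,0.034,0.2],[0.225,0.025,0,0,0,0.034,0.2],[0.225,0.025,0,0,0,0.034,0.2]]'
python3 plan.py 6.0 8
python3 - <<'E'
from h import *
grab('wrist','wrist8')
E
```

```text
clock: 18.1
eef_pos: [0.5183, 0.3764, 0.1199]
tool_rot: [0.998, 0.067, -0.001, 0.0]
ft_force: [-2.8, -0.7, 1.3]
grip_width: 0.0342
pose [0.51825626 0.3764306 ] z 0.11989976658457559 q6 2.063883073170498 est tcp w 5.4276147605133165 r 0.0508685509711361
row units [0.17521993 0.02506963] turn 0.02591222403992117 F [-2.8491053  -0.74846167  1.29793826] 0.03424722039270765
```

View pics/wrist8.png

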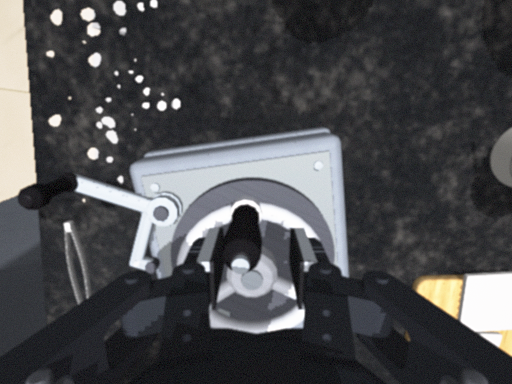

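```bash
python3 -m inch '[[0.175,0.025,0,0,0,0.026,0.2],[0.175,0.025,0,0,0,0.026,0.2],[0.175,0.025,0,0,0,0.026,0.2],[0.175,0.025,0,0,0,0.026,0.2],[0.175,0.025,0,0,0,0.026,0.2],[0.175,0.025,0,0,0,0.026,0.2],[0.175,0.025,0,0,0,0.026,0.2],[0,0,0,0,0,0,0.2]]'
python3 plan.py 6.2 8
python3 - <<'E'
from h import *
im,d=grab('wrist','wrist9')
a=im[160:320,150:370];cv2.imwrite('pics/w9z.png',cv2.resize(a,None,fx=3.5,fy=3.5,interpolation=cv2.INTER_CUBIC))
E
```

```text
clock: 18.95
eef_pos: [0.5488, 0.3692, 0.1199]
tool_rot: [0.977, -0.215, -0.0, -0.0]
ft_force: [-1.7, 1.0, 0.6]
grip_width: 0.0341
pose [0.54881221 0.3691735 ] z 0.11987914820148751 q6 2.5955147184903176 est tcp w 6.053921287034487 r 0.05107680540898919
row units [0.06871121 0.01306015] turn 0.010783209346540538 F [-1.65264074  0.95789154  0.5652413 ] 0.03412720608246681
```

View pics/w9z.png

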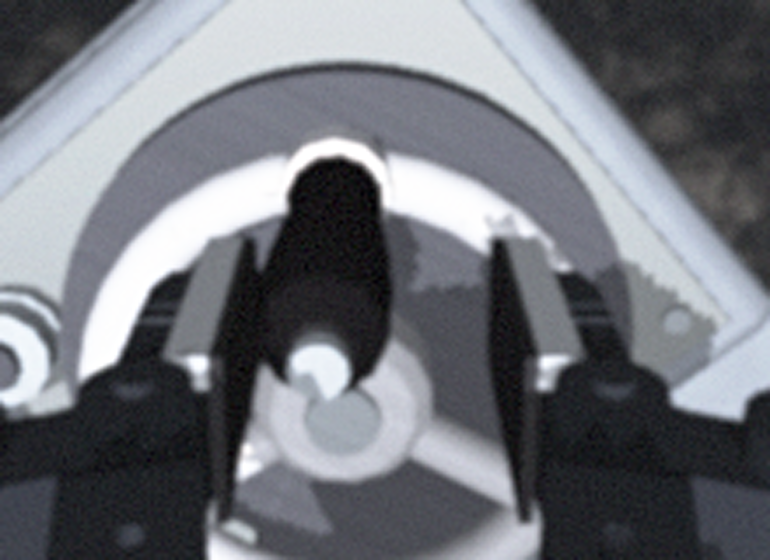

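```bash
cat > est.py <<'E'
from h import *
import sys
v=list(map(float,sys.argv[1:]))
W=np.array([.522,.3257])
for n,(u,q),z in [('top',v[0:2],.166),('boss',v[2:4],.106),('hub',v[4:6],.103)]:
    X=ray('wrist',u,q,z)[:2]; r=X-W; print(n,X,'r',np.hypot(*r),'w',(np.radians(45.2)-np.arctan2(r[1],r[0]))%(2*np.pi))
    if n=='hub': print('hub err',r)
E
python3 est.py 241.1 264.3 246.6 211.5 248 281.4
```

```text
top [0.54153982 0.3700459 ] r 0.04845991712138451 w 5.916306374206931
boss [0.54391456 0.37336267] r 0.052459298536970456 w 5.932238677734189
hub [0.52118876 0.32318619] r 0.0026414641829238692 w 2.6718485054632426
hub err [-0.00081124 -0.00251381]
```

```bash
python3 -m inch '[[0.08,0.013,0,0,0,0.012,0.2],[0.08,0.013,0,0,0,0.012,0.2],[0.08,0.013,0,0,0,0.012,0.2],[0.08,0.013,0,0,0,0.012,0.2],[0.08,0.013,0,0,0,0.012,0.2],[0.08,0.013,0,0,0,0.012,0.2],[0.08,0.013,0,0,0,0.012,0.2],[0,0,0,0,0,0,0.2]]'
python3 plan.py 6.28 4
python3 - <<'E'
from h import *
im,d=grab('wrist','wrist10')
a=im[160:320,150:370];cv2.imwrite('pics/w10z.png',cv2.resize(a,None,fx=3.5,fy=3.5,interpolation=cv2.INTER_CUBIC))
E
```

```text
clock: 19.8
eef_pos: [0.5594, 0.3602, 0.1199]
tool_rot: [0.94, -0.341, -0.0, -0.0]
ft_force: [-2.3, 1.7, -0.6]
grip_width: 0.0344
pose [0.55936011 0.36016189] z 0.11991989457151751 q6 2.8394680347020262 est tcp w 0.04382155098826368 r 0.05082715899667557
row units [0.04068001 0.009812  ] turn 0.006519670116903866 F [-2.34206929  1.66285011 -0.59553408] 0.03444625297503317
```

View pics/w10z.png

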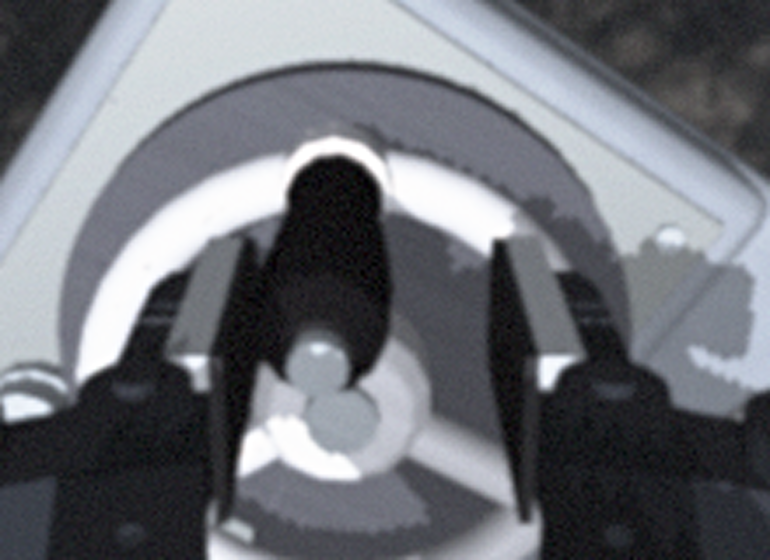

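```bash
python3 est.py 240.9 264.6 245.9 211 247.5 279.5
```

```text
top [0.55234089 0.36294943] r 0.04804258215470298 w 6.18481773804422
boss [0.55556425 0.36616222] r 0.05257137936333775 w 6.193761806585918
hub [0.52136802 0.32454433] r 0.0013171830395563317 w 2.860111419005294
hub err [-0.00063198 -0.00115567]
```

```bash
python3 -m inch '[[0.042,0.01,0,0,0,0.0065,0.2],[0.042,0.01,0,0,0,0.0065,0.2],[0.042,0.01,0,0,0,0.0065,0.2],[0.042,0.01,0,0,0,0.0065,0.2],[0,0,0,0,0,0,0.2],[0,0,0,0,0,0,0.2],[0,0,0,0,0,0,0.2],[0,0,0,0,0,0,0.2]]'
python3 plan.py 6.28 4
python3 - <<'E'
from h import *
im,d=grab('wrist','wrist11')
a=im[160:320,150:370];cv2.imwrite('pics/w11z.png',cv2.resize(a,None,fx=3.5,fy=3.5,interpolation=cv2.INTER_CUBIC))
E
python3 est.py 240.9 264.6 245.9 211 247.5 279.5
```

```text
clock: 20.65
eef_pos: [0.5624, 0.356, 0.12]
tool_rot: [0.924, -0.381, 0.0, 0.0]
ft_force: [-1.3, 1.6, -0.9]
grip_width: 0.0342
pose [0.56237999 0.35603856] z 0.11998341366384438 q6 2.917718398227234 est tcp w 0.14453929473633298 r 0.050507144288874976
row units [-0.00934136 -0.00039439] turn -0.0002733357422623455 F [-1.33214744  1.5899954  -0.87118104] 0.03422082584351094
top [0.55548707 0.35952772] r 0.04759935432597356 w 6.281615585083524
boss [0.55901715 0.36241689] r 0.05213827264332052 w 0.007562772399223094
hub [0.52139154 0.32385247] r 0.0019451437568207665 w 2.6778352969977584
hub err [-0.00060846 -0.00184753]
```

View pics/w11z.png

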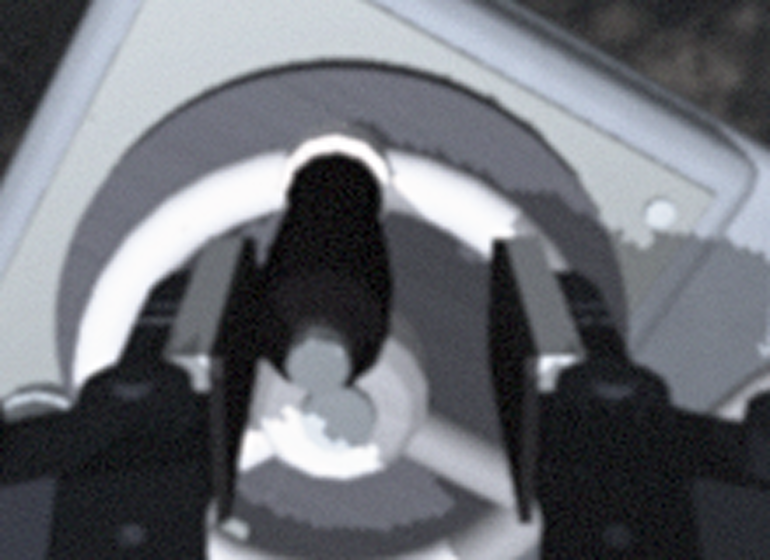

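```bash
python3 -m inch '[[-0.12,0,0,0,0,0,0.2],[-0.12,0,0,0,0,0,0],[0,0,0,0,0,0,-0.2],[0,0,-0.6,0,0,0,-0.2],[0,0,-1,0,0,0,-0.2],[0,0,-1,0,0,0,-0.2],[0,0,-1,0,0,0,-0.2],[0,0,-1,0,0,0,-0.2]]'
python3 - <<'E'
from h import *
o=bot.get_obs(); print(o['eef_pos'],o['joint_pos'][5],o['grip_width'])
im,d=grab('wrist','wrist12')
E
```

```text
clock: 21.5
eef_pos: [0.5581, 0.3602, 0.2362]
tool_rot: [0.924, -0.381, 0.0, -0.0]
ft_force: [-0.2, -0.4, -1.1]
grip_width: 0.0516
[0.558076   0.36023386 0.23616584] 2.926596780117453 0.05157358984132763
```

View pics/wrist12.png

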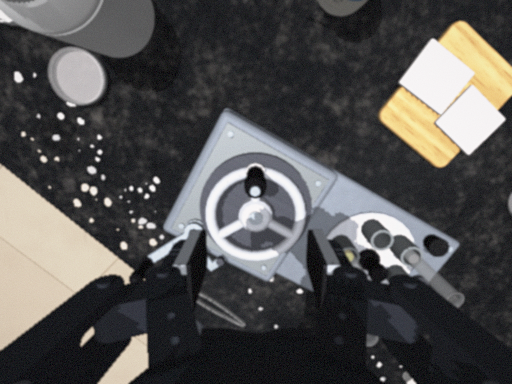

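```bash
python3 - <<'E'
from h import *
a=cv2.imread('pics/wrist12.png')[100:300,130:360];cv2.imwrite('pics/w12z.png',cv2.resize(a,None,fx=3.4,fy=3,interpolation=cv2.INTER_CUBIC))
E
python3 est.py 256 191.5 256.5 173 256 216
```

```text
top [0.55788828 0.35956142] r 0.049341310745676006 w 0.03254154971717549
boss [0.56023869 0.361019  ] r 0.052054096665760476 w 0.04316229490221912
hub [0.52487909 0.32624693] r 0.0029305817251831603 w 0.6011610525162829
hub err [0.00287909 0.00054693]
```

View pics/w12z.png

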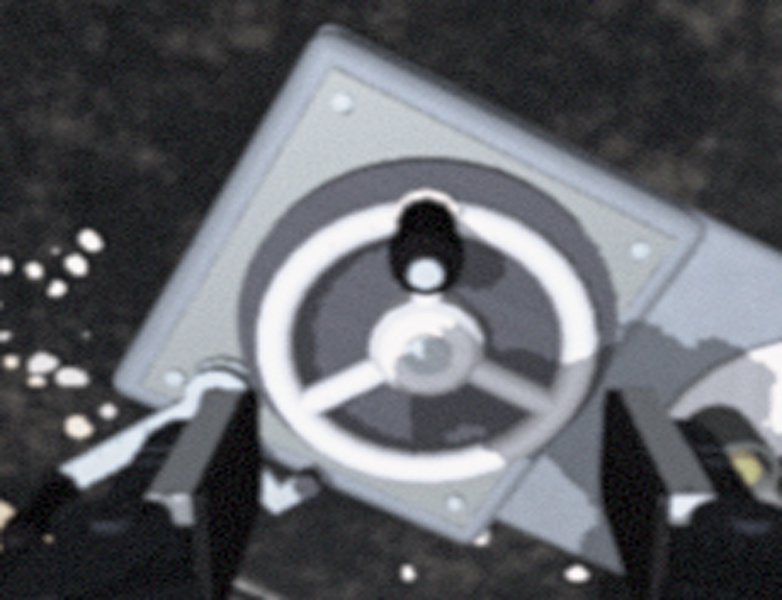

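```bash
python3 -m inch '[[0,0,0,0,0,-0.0476,0.2],[0,0,0,0,0,-0.0476,1],[0,0,0,0,0,-0.0476,1],[0,0,0,0,0,-0.0476,1],[0,0,0,0,0,-0.0476,1],[0,0,0,0,0,-0.0476,1],[0,0,0,0,0,-0.0476,1],[0,0,0,0,0,0,1]]'
python3 -m inch '[[-0.855,-0.46,0,0,0,0,1],[-0.855,-0.46,0,0,0,0,1],[-0.855,-0.46,0,0,0,0,1],[-0.855,-0.46,0,0,0,0,1],[-0.855,-0.46,0,0,0,0,1],[-0.855,-0.46,0,0,0,0,1],[-0.855,-0.46,0,0,0,0,1],[-0.855,-0.46,0,0,0,0,1]]'
python3 -m inch '[[0,0,0.6,0,0,0,1],[0,0,0.6,0,0,0,1],[0,0,0.6,0,0,0,1],[0,0,0.6,0,0,0,1],[0,0,0.6,0,0,0,1],[0,0,0,0,0,0,1],[0,0,0,0,0,0,1],[0,0,0,0,0,0,1]]'
python3 - <<'E'
from h import *
for n in ('wrist','side'):grab(n,n+'13')
for z,p in (('pin',[.377,.3725,.12]),('piv',[.448,.3574,.077])): print(z,proj('wrist',p))
E
```

```text
clock: 22.35
eef_pos: [0.5581, 0.3603, 0.2348]
tool_rot: [0.991, 0.132, 0.0, 0.0]
ft_force: [0.6, 0.4, -0.7]
grip_width: -0.0002
clock: 23.15
eef_pos: [0.368, 0.4046, 0.2351]
tool_rot: [0.992, 0.13, 0.0, -0.0]
ft_force: [-0.5, 0.7, -0.5]
grip_width: -0.0005
clock: 23.95
eef_pos: [0.3694, 0.405, 0.161]
tool_rot: [0.991, 0.131, 0.001, -0.001]
ft_force: [0.2, -0.5, 0.4]
grip_width: 0.0001
pin (np.float64(254.08170193643863), np.float64(240.9885717559921))
piv (np.float64(322.264171261526), np.float64(252.30385664204402))
```

View pics/wrist13.png

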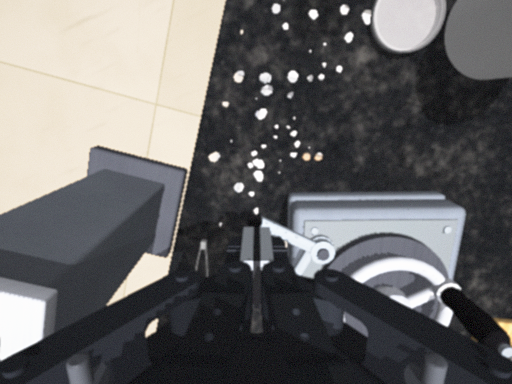

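View pics/side13.png

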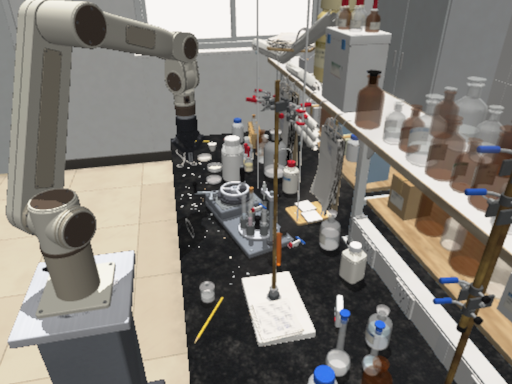

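```bash
python3 -m inch '[[0,0,0.6,0,0,0,1],[0,0,0.6,0,0,0,1],[0,0,0.6,0,0,0,1],[0,0,0.6,0,0,0,1],[0,0,0.5,0,0,0,1],[0,0,0,0,0,0,1],[0,0.2,0,0,0,0,1],[0,0.3,0,0,0,0,1]]'
python3 -m inch '[[-0.02,0.2,0,0,0,0,1],[-0.03,0.2,0,0,0,0,1],[-0.03,0.2,0,0,0,0,1],[-0.04,0.2,0,0,0,0,1],[-0.05,0.2,0,0,0,0,1],[-0.05,0.15,0,0,0,0,1],[0,0.1,0,0,0,0,1],[0,0,0,0,0,0,1]]'
python3 - <<'E'
from h import *
o=bot.get_obs();p=o['eef_pos'];r=p[:2]-[.522,.3257];c,s=np.cos(.2653),np.sin(.2653);print(r[0]*c+r[1]*s,-r[0]*s+r[1]*c,p[2],o['ft_force'])
grab('wrist','wrist14')
a=cv2.imread('pics/wrist14.png')[100:380,180:512];cv2.imwrite('pics/w14z.png',cv2.resize(a,None,fx=2.1,fy=2.1,interpolation=cv2.INTER_CUBIC))
E
```

```text
clock: 24.85
eef_pos: [0.3728, 0.3929, 0.0885]
tool_rot: [0.991, 0.132, 0.001, -0.001]
ft_force: [-0.5, -0.8, 0.4]
grip_width: -0.0002
clock: 25.65
eef_pos: [0.3752, 0.3603, 0.0877]
tool_rot: [0.991, 0.132, 0.0, 0.0]
ft_force: [-2.3, 0.2, 3.8]
grip_width: 0.0001
-0.1325472794246855 0.07190172822877641 0.08774652547252523 [-2.25950074  0.21303286  3.8478853 ]
```

View pics/w14z.png

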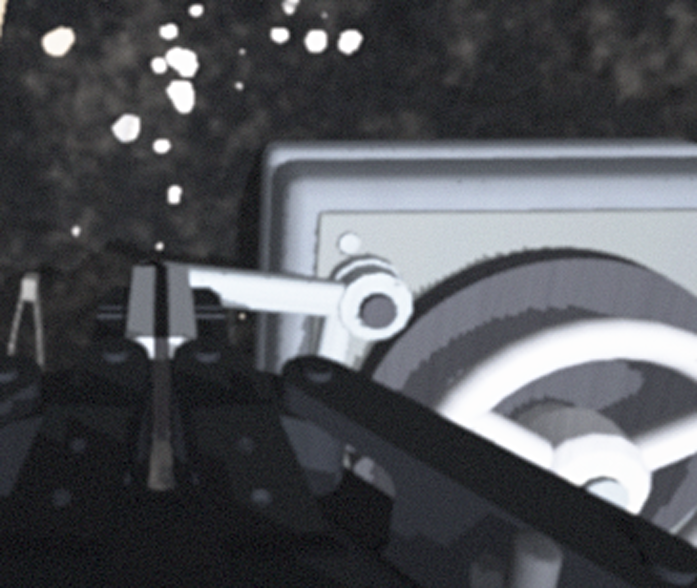

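```bash
python3 -m inch '[[-0.02,0.06,0,0,0,0,1],[-0.02,0.06,0,0,0,0,1],[-0.02,0.06,0,0,0,0,1],[-0.02,0.06,0,0,0,0,1],[0,0,0,0,0,0,1],[0,0,0,0,0,0,1],[0,0,0,0,0,0,1],[0,0,0,0,0,0,1]]'
cat > st.py <<'E'
from h import *
import sys
o=bot.get_obs();p=o['eef_pos'];r=p[:2]-[.522,.3257];c,s=np.cos(.2653),np.sin(.2653);f=o['ft_force'];print('changer',r[0]*c+r[1]*s,-r[0]*s+r[1]*c,'F',f[0]*c+f[1]*s,-f[0]*s+f[1]*c,f[2])
t=sys.argv[1]
grab('wrist',t)
a=cv2.imread(f'pics/{t}.png')[100:380,180:512];cv2.imwrite(f'pics/{t}z.png',cv2.resize(a,None,fx=2.1,fy=2.1,interpolation=cv2.INTER_CUBIC))
E
python3 st.py w15
```

```text
clock: 26.5
eef_pos: [0.3747, 0.3545, 0.0874]
tool_rot: [0.991, 0.132, 0.0, 0.0]
ft_force: [0.6, 1.8, 1.4]
grip_width: 0.0001
changer -0.13455905966130824 0.0664514114484442 F 1.0917824249174204 1.5986646861396006 1.378870749618276
```

View pics/w15z.png

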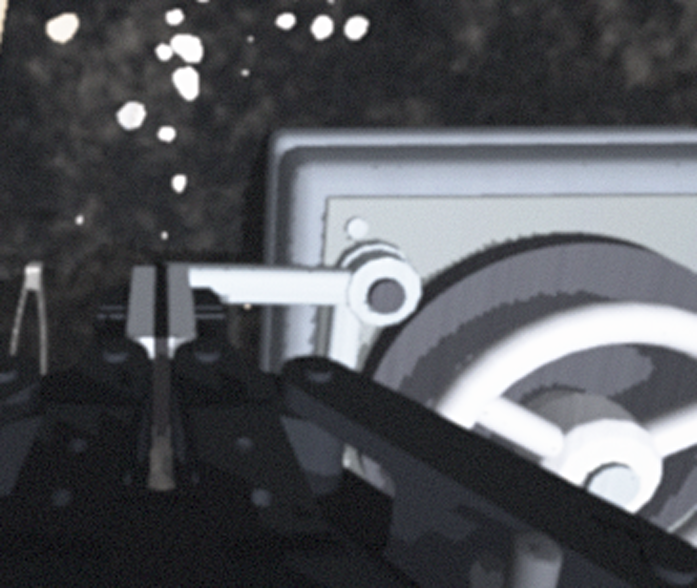

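```bash
python3 -m inch '[[0,0.04,0,0,0,0,1],[0,0.04,0,0,0,0,1],[0,0,0,0,0,0,1],[0,0,0,0,0,0,1],[0,0,0,0,0,0,1],[0,0,0,0,0,0,1],[0,0,0,0,0,0,1],[0,0,0,0,0,0,1]]'
python3 st.py w16
```

```text
clock: 27.35
eef_pos: [0.3751, 0.3525, 0.0874]
tool_rot: [0.991, 0.132, -0.0, 0.0]
ft_force: [1.8, 1.3, 0.9]
grip_width: -0.0003
changer -0.1347314372985166 0.06438318783893206 F 2.033655334841657 0.7737223411921972 0.9444355085987246
```

```bash
python3 -m inch '[[0,0.04,0,0,0,0,1],[0,0.04,0,0,0,0,1],[0,0,0,0,0,0,1],[0,0,0,0,0,0,1],[0,0,0,0,0,0,1],[0,0,0,0,0,0,1],[0,0,0,0,0,0,1],[0,0,0,0,0,0,1]]'
python3 st.py w17
```

```text
clock: 28.2
eef_pos: [0.3754, 0.3518, 0.0877]
tool_rot: [0.991, 0.132, -0.0, -0.001]
ft_force: [-0.6, 5.3, 1.6]
grip_width: 0.0002
changer -0.1346556578752587 0.06367717091027486 F 0.8133661171193137 5.23560079721659 1.560379381981652
```

View pics/w17z.png

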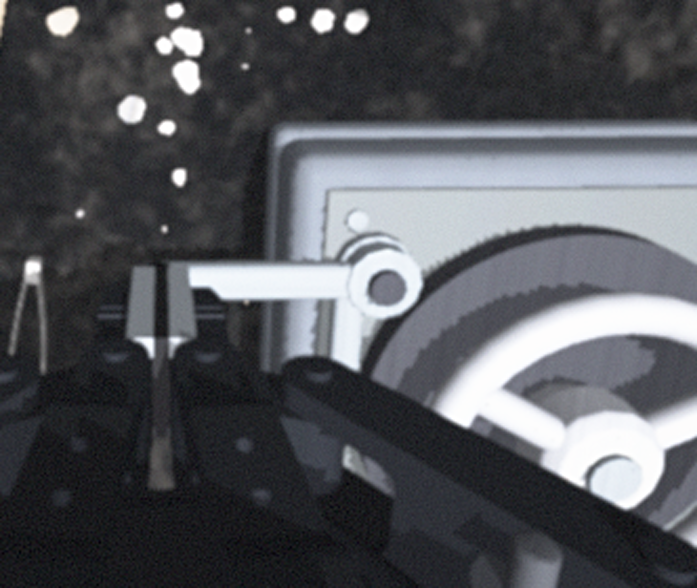

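```bash
python3 -m inch '[[0,0.04,0,0,0,0,1],[0,0.04,0,0,0,0,1],[0,0.04,0,0,0,0,1],[0,0,0,0,0,0,1],[0,0,0,0,0,0,1],[0,0,0,0,0,0,1],[0,0,0,0,0,0,1],[0,0,0,0,0,0,1]]'
python3 st.py w18
```

```text
clock: 29.05
eef_pos: [0.3757, 0.3512, 0.0882]
tool_rot: [0.991, 0.133, -0.0, -0.004]
ft_force: [-3.0, 9.7, 1.4]
grip_width: 0.0001
changer -0.13447341521142836 0.0629776427203751 F -0.3888359248430744 10.106323947203439 1.407922608325783
```

The pin is firm against its stop: force is rising and it no longer moves. I'll back off and lift so I can check.

```bash
python3 -m inch '[[0,-0.3,0,0,0,0,1],[0,-0.5,0,0,0,0,1],[0,0,-1,0,0,0,1],[0,0,-1,0,0,0,1],[0,0,-1,0,0,0,1],[0,0,-1,0,0,0,1],[0,0,-1,0,0,0,1],[0,0,-1,0,0,0,1]]'
python3 -m inch '[[1,1,-0.8,0,0,0,1],[1,1,-0.8,0,0,0,1],[0.5,1,-0.8,0,0,0,1],[0.5,1,-0.8,0,0,0,1],[0,1,-0.8,0,0,0,1],[0,1,0,0,0,0,1],[0,1,0,0,0,0,1],[0,1,0,0,0,0,1]]'
python3 - <<'E'
from h import *
o=bot.get_obs();print(o['eef_pos'])
for n in('wrist','scene'): grab(n,n+'19')
a=cv2.imread('pics/scene19.png')[150:280,175:375]; cv2.imwrite('pics/sc19z.png',cv2.resize(a,None,fx=4,fy=4,interpolation=cv2.INTER_CUBIC))
E
```

```text
clock: 29.9
eef_pos: [0.3706, 0.3665, 0.2378]
tool_rot: [0.991, 0.132, -0.001, 0.001]
ft_force: [0.4, -0.0, -1.3]
grip_width: -0.0003
clock: 30.7
eef_pos: [0.4958, 0.1925, 0.3369]
tool_rot: [0.991, 0.132, -0.001, 0.001]
ft_force: [0.3, 0.1, -1.2]
grip_width: 0.0003
[0.49575302 0.19253321 0.33685064]
```

View pics/wrist19.png

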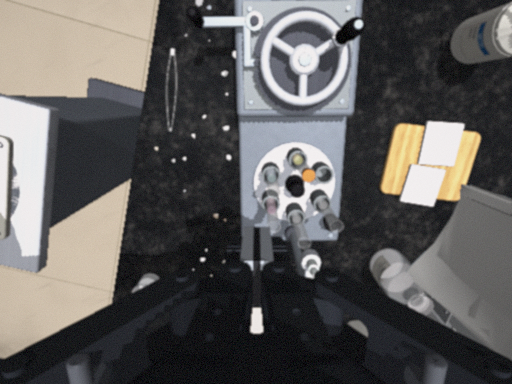

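View pics/sc19z.png

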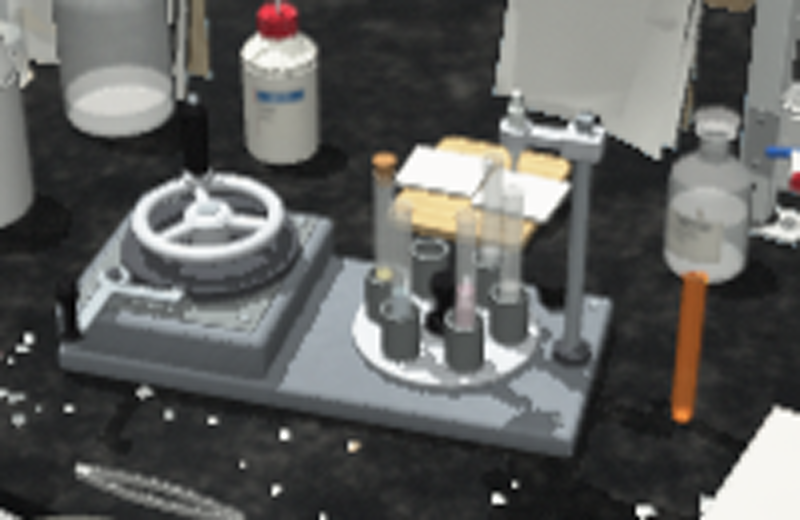

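```bash
python3 - <<'E'
from h import *
a=cv2.imread('pics/scene0.png').astype(int);b=cv2.imread('pics/scene19.png').astype(int)
d=np.abs(a-b).max(2)
print('wheel+pawl region diff mean/max',d[185:245,190:262].mean(),np.percentile(d[185:245,190:262],99), 'turntable',d[200:245,265:310].mean())
im=cv2.imread('pics/wrist19.png'); cv2.imwrite('pics/w19z.png',cv2.resize(im[0:130,170:380],None,fx=3.8,fy=3.8,interpolation=cv2.INTER_CUBIC))
E
```

```text
wheel+pawl region diff mean/max 2.107175925925926 26.0 turntable 11.237037037037037
```

View pics/w19z.png

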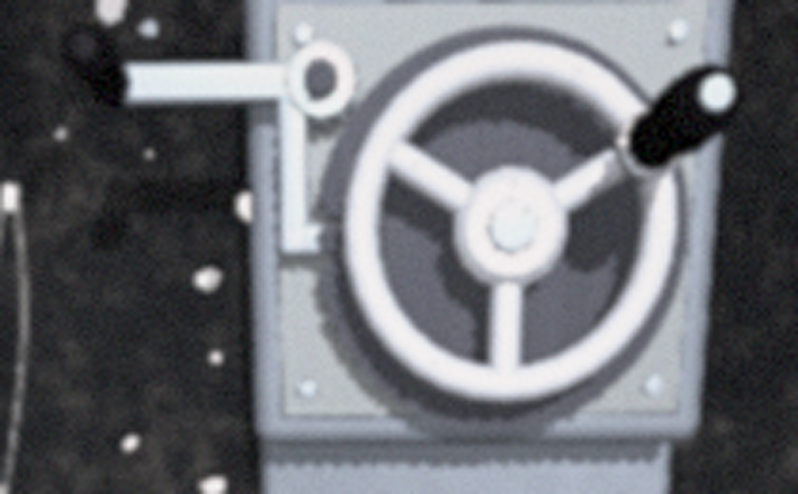

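The wheel and pawl look as they did at the start: arm square to the unit, roller at the plate edge, handle back at 30°. The turntable has moved on by one cup and all the tubes are standing. The robot is clear of everything, so I'm handing in.

```bash
python3 -c "
from workcell import bot
bot.job_done(); print(bot.get_obs()['clock'])"
```

```text
the job is handed in; nothing more can be done
the job is handed in; nothing more can be done
```

The next tube should now be under the filling tip, and I handed the job in at about 31 s of the 72 s allowed; no verdict is reported back.

**What I did**
- **Pawl out:** I pushed the pin with shut fingertips. The first push slipped to the finger's corner at about 0.3 rad, so I backed off and pushed again to about 0.48 rad.
- **Wheel:** I pushed the handle through one clockwise turn with the trailing finger, keeping a 34 mm gap around the 21 mm handle so nothing was pinched. The camera put it at 6.28 to 6.32 rad before the pawl went back.
- **Pawl in:** I pushed the pin back until it stopped moving. The force had risen to about 10 N while it moved only 0.7 mm for 3 mm commanded.

**Last checks**
- **Wheel and pawl:** in the scene camera they match the starting picture closely. The pawl arm is square to the unit and the handle is back at 30°.
- **Turntable:** it has moved on by one cup, with all tubes upright.
- **Bystanders:** the forceps and the orange look-alike stand where they were; I did not check the other bystanders one by one.
- **Robot:** it was clear of everything when I handed in.

**Not fully checked**
- I judged the tube under the tip from the pictures and did not measure its distance.
- The camera fit for the turntable axis and the pin was off by up to about 4 mm.

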